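Hold the spring clip gaping over the stock card

ROBOT

A 6-joint arm with a two-finger parallel gripper is mounted at the origin on a cart in front of the work surface, level with it; the furniture and walls round the work are solid. World frame = base frame: x ahead of the robot, y to its left, z up, the work surface at z = 0. Lengths are in m, angles in rad, forces in N, time in s.
With the tool pointing down it reaches from about 0.35 to 0.875 m from the base axis. Payload 4.2 kg.
Tool frame: the origin (TCP) lies on the centre line of the jaws, within the pads' length; the fingertips stand 22 mm ahead of it and the grasp point (between the pads) lies 3 mm ahead of it; z points along the fingers, y is the line along which they close (so a half turn about z gives the same grasp; the last joint's range is limited). The gripper opens to 85 mm and grips with 20 to 120 N. Pads are 22 mm wide; open, the fingers measure 114 mm over their backs; the gripper's body (76 mm by 85 mm) begins 54 mm behind the grasp point. The pads swing forward as they close: fully open they stand 13 mm farther back than shut.
Start: joints at [1.402, 0.385, 0.008, 0, -1.194, -0.259], TCP at [0.259, 0.569, 0.253] pointing down, gripper open.
Joint ranges: [-3.14, 3.14], [-1.21, 2.06], [-1.07, 1.41], [-3.16, 2.05], [-2.99, -0.16], [-3.1, 3.1]. Speed limits (rad/s): [2.79, 2.79, 3.14, 3.14, 3.14, 3.14].

INTERFACE

Orientations are given as a 3x3 rotation matrix whose columns are the frame's x, y, z axes.
In Python, from workcell import r, hand, kin, optics, workorder gives the robot as it stands. The module is installed in compiled form; this text tells all that it offers. Calls block until the motion is done:
- r.move_pose(position, orientation): joint-space move of the TCP to a pose.
- r.move_linear(position, speed=0.15, frame=None, contact_N=None): straight line of the TCP; frame=None keeps the orientation; speed is the mean speed in m/s. With contact_N (N) it stops when the force on the tool has changed by that much, and returns True; else False.
- r.move_j(angles): joint-space move.
- hand.grip(opening, grasp_force=None): opening from 0.0 (shut) to 1.0 (fully open); grasp_force is the grip in N (None keeps the last); returns when the fingers have stopped.
- r.sleep(seconds).
- kin.ik(position, orientation): joint angles nearest the present ones, or None.
- optics.get_image(name): name is "scene" or "top" or "wrist"; returns the picture (400x640x3 uint8, red, green, blue); there is no depth.
- optics.camera_info(name): a dict with "fx", "fy", "cx", "cy" (pixels), "eye" and "attitude" of the camera in the world. Camera axes: x right, y down, z forward; pixel columns grow to the right and rows downward; lengths in m; the calibration is good to about 2 mm. The wrist camera is an equidistant fisheye: a pixel r from the principal point sees the ray r / f radians off the axis. A picture is of the moment at which its call begins: read the wrist's pose just before it. camera_info takes no time and is no camera call; for the wrist camera it gives the pose at the moment of the call.
A pose or a line that the arm cannot do raises r.Unreachable and nothing moves.
- workorder.finish_job(): hands the job in; it is judged then, once.
Readings, each from a call of its own:
- r.get_t(): time.
- r.get_joint_pos(): joint angles.
- r.get_dq(): joint speeds.
- r.get_joint_torque(): joint torques, N m.
- r.get_eef_pos(): TCP position.
- r.get_tool_rot(): TCP orientation.
- r.get_ft_force(): force on the tool from outside, world axes, zero at the start.
- r.get_torque(): the same for the moment, N m.
- r.get_grip_width(): opening from 0.0 (shut) to 1.0 (fully open).
- r.get_grip_force(): force on a finger pad.
Only numpy, scipy, OpenCV 4.12 (cv2) and the standard library are available. Lean on these libraries where they do the work, as an engineer would, in place of code of your own. Each camera call takes 0.05 s, during which the arm holds its last target. There are 200 camera calls.

TASK

The stock card stands upright in its wooden block and I want to slip a second sheet in against it. Take the wide spring clip off the rail by squeezing its tails, bring it over the card square to it, and hold it wide open around the middle of the card's top edge, one lip on either side and clear of the card all round. Finish still holding it there squeezed open, do not let it close or let go; leave the narrow clip on the rail and the other things where they are.

Things in the scene. Friction and masses are not known exactly. Their poses are not given: they have to be found in the camera images.
- wide_clip: Wide steel spring clip, the wider of two on the rail (44 mm; the other 22 mm): lips down, tails up, about 50 g. Origin on its pivot pin, 34 mm above the lower edge of the lips. Own y runs along the width (the pin), x is the way the jaws open and the tails are squeezed, z up. It sits on the rail with its y along the strip.
- wide_clip_tails (a point): Midway between the two rolled tail ends, 38 mm above the pin. Each end is a round bar 7 mm thick along the clip's y, full width. They measure 52 mm over their outsides (along x) on the rail, 23 mm when fully squeezed; squeezing lifts them about 5 mm relative to the pin (this point does not follow).
- wide_clip_mouth (a point): Point in the middle between the lower edges of the lips when the clip is squeezed open, 31 mm below the pin.
- wide_clip_front (a joint): Angle of each clip arm (the two mirror each other), rad: 0 = lips parallel, 3 mm apart, as on the rail; 0.2 = lip edges 16 mm apart; 0.35 = fully squeezed, 26 mm apart, at a stop. A spring closes it, to -0.045 (shut) if nothing is between. Squeezing takes about 5 N at first and 10 N at the stop; a grip of 15 to 25 N holds it fully open.
- narrow_clip: Narrow clip of the same shape, 22 mm wide, on the same rail; to be left alone. Origin on its pin.
- clip_rail: Fixed stand: wooden foot 50 x 190 x 14 mm with two posts and an upright steel strip 3 mm thick (170 mm long along own y, 30 mm high) whose top edge is 70 mm above the worktop; the clips bite 12 mm down on it, 84 mm apart. Origin at the middle of its underside.
- card_stand: Fixed wooden block 44 x 100 x 22 mm holding an upright stiff card, 3 mm thick (along own x), 80 mm wide (along own y), top edge 110 mm above the worktop. Origin at the middle of its underside.
- card_edge (a point): Middle of the card's top edge; axes as the card stand (x across the card, y along its edge, z up).
- glue_bottle: Bystander: white bottle with blue cap, 32 mm across, 83 mm high; origin under its centre.
- oil_bottle: Bystander: small bottle with red spout, 25 mm across, 85 mm high; origin under its centre.
- track_rubber: Bystander: brown block 23 x 52 x 13 mm beside the card stand.
- wheelset_1: Bystander: small metal wheelset 24 mm long on the other side of the card stand.
Mind the look-alikes: they are no part of the job. Leave any pink look-alike of the wide_clip alone.

How it is judged:
On the way:
1. the wide clip is held in the fingers, lifted clear of the rail (height (world z) of wide_clip_mouth above 0.08 m and contact force between wide_clip and the fingers above 1 N and contact force between wide_clip and clip_rail below 0.05 N), for 0.2 s.
At the end, for the whole second after the job is handed in: The fingers hold the wide clip still, open over 0.19 rad (lips over 15 mm apart), touching neither card nor block; its mouth is 5 to 30 mm below the card's top edge, within 10 mm of the card's plane and 15 mm of its middle, square within 0.2 rad, upright within 0.3 rad (value of joint wide_clip_front above 0.19 rad and contact force between wide_clip and the fingers above 2 N and contact force between wide_clip and card_stand below 0.2 N and z of wide_clip_mouth in the frame of card_edge between -0.03 and -0.005 m and x of wide_clip_mouth in the frame of card_edge between -0.01 and 0.01 m and y of wide_clip_mouth in the frame of card_edge between -0.015 and 0.015 m and angle between the y axis of wide_clip and the y axis of card_stand, either way round below 0.2 rad and angle between wide_clip's own z axis and vertical below 0.3 rad and linear speed of wide_clip below 0.02 m/s); the arm keeps its last pose, push and grip.
It fails at once if the narrow clip was moved (distance of narrow_clip from where it was at the start of the episode above 0.02 m).
It fails at once if a bystander was moved (distance of any of glue_bottle, oil_bottle, track_rubber from where it was at the start of the episode above 0.025 m or distance of wheelset_1 from where it was at the start of the episode above 0.04 m).
It also fails if it takes over 32 s, if anything falls off the work surface, if the arm or the gripper's body presses on something with over 40 N, if the wrist force passes 120 N, or if a joint passes its speed limit or range.

## Working session

There is one attempt and no reset: what is moved stays moved. The work goes in short steps, each a Python script; the robot and the scene stay as the last script left them, time stands still between calls to the robot, and variables do not carry over. Pictures are saved under pics/ and viewed, at most 10 in all, crops included, and the job is handed in when it is done.

```bash
mkdir -p pics; python3 - <<'E'
from workcell import r,optics
import cv2
for n in("scene","top"):
    cv2.imwrite(f"pics/{n}0.png",optics.get_image(n)[:,:,::-1]); print(n,optics.camera_info(n))
print(r.get_t())
E
```

```text
scene {'fx': 385.8001706466907, 'fy': 385.8001706466907, 'cx': 316.2888684114746, 'cy': 198.7826345002821, 'eye': array([-0.251956  , -0.68554456,  0.6358555 ]), 'attitude': array([[ 0.7050357 , -0.35290865,  0.61512612],
       [-0.70876887, -0.32141538,  0.62796405],
       [-0.02390295, -0.87871932, -0.47673998]])}
top {'fx': 516.6224121366081, 'fy': 516.6224121366081, 'cx': 328.39039289046144, 'cy': 196.8300713373222, 'eye': array([0.35043818, 0.01180772, 1.27980405]), 'attitude': array([[ 0.00563298, -0.99523721,  0.09731993],
       [-0.99997302, -0.00606512, -0.00414515],
       [ 0.00471566, -0.09729395, -0.99524452]])}
0.1
```

View pics/scene0.png

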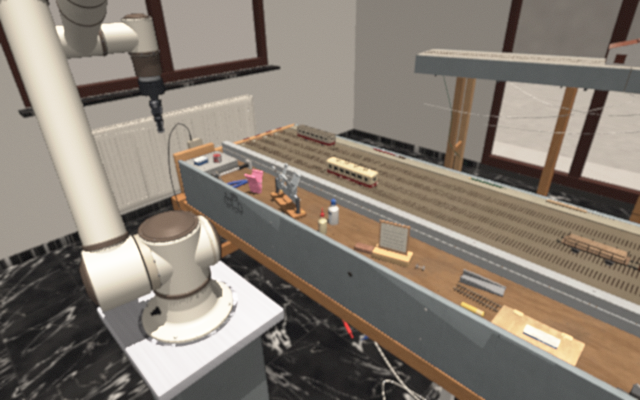

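View pics/top0.png

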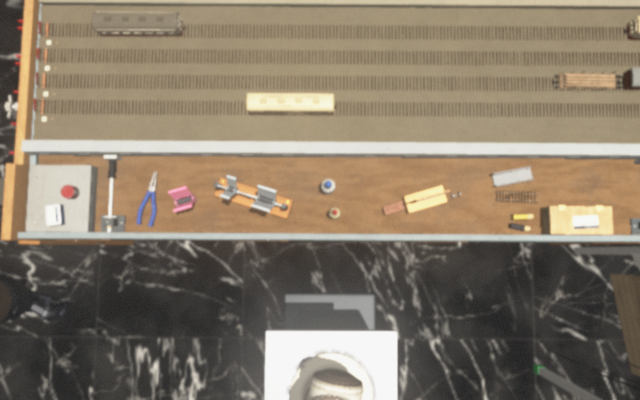

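The top view shows the rail at about (253,197), with clips at about (231,185) and (266,198). The card stand is at (427,199), and a pink look-alike lies at (181,198). I'll enlarge these areas.

```bash
python3 - <<'E'
import cv2,numpy as np
t=cv2.imread("pics/top0.png");s=cv2.imread("pics/scene0.png")
R=lambda im,x,y,w,h,k:cv2.resize(im[y:y+h,x:x+w],None,fx=k,fy=k,interpolation=cv2.INTER_CUBIC)
a=R(t,205,168,100,55,8);b=R(t,375,175,100,55,8)[:300]
cv2.imwrite("pics/c1.png",np.vstack([a[:,:],b])[:600] if 0 else a)
cv2.imwrite("pics/c2.png",np.hstack([R(t,380,180,80,40,5),R(s,350,200,80,80,5)[:200] if 0 else cv2.resize(s[210:270,350:430],(400,300))[:200]]) if 0 else R(t,380,175,80,50,8))
cv2.imwrite("pics/c3.png",np.vstack([R(s,240,155,100,50,8)[:, :],])if 0 else np.hstack([R(s,240,155,70,70,5.7),R(s,360,210,70,70,5.7)]))
E
```

```text
(no output)
```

View pics/c1.png

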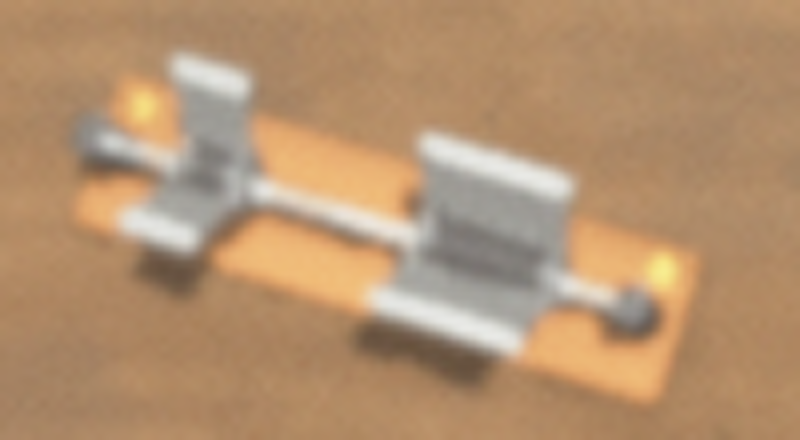

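View pics/c2.png

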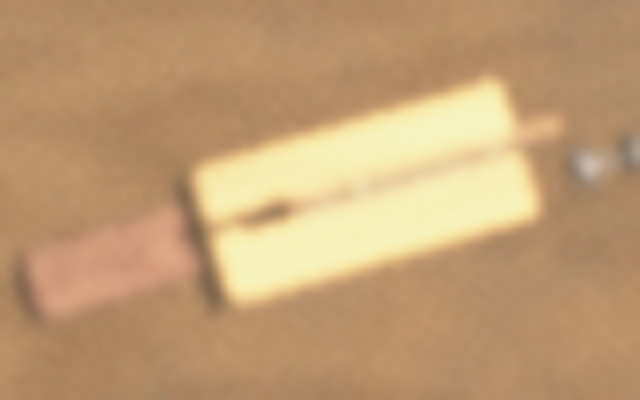

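View pics/c3.png

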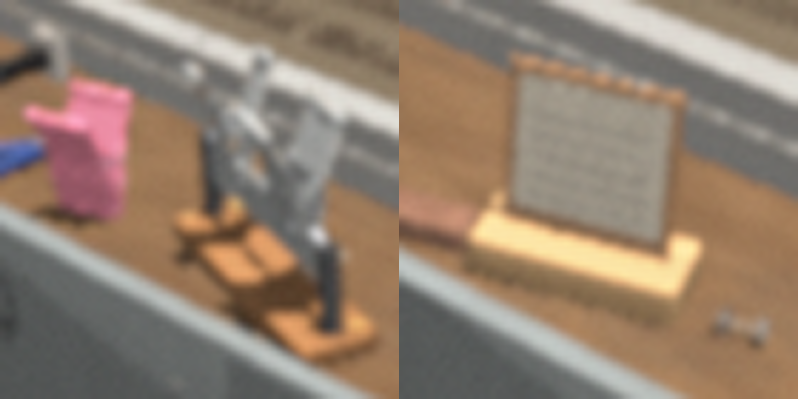

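The wide clip is the right-hand one in crop c1, centred at about (475,245), which is top pixel (264,199). Its rolled ends are about 19 px long, against about 9 px for the left-hand one at (231,187). It is grey steel on the rail; the pink one stands off the rail at (181,198). Next I'll compute the poses.

```bash
cat > h.py <<'E'
import numpy as np
from workcell import r,hand,kin,optics,workorder
def ray(n,uv,z):
    c=optics.camera_info(n); d=c["attitude"]@np.array([(uv[0]-c["cx"])/c["fx"],(uv[1]-c["cy"])/c["fy"],1])
    return c["eye"]+d*(z-c["eye"][2])/d[2]
def proj(n,p):
    c=optics.camera_info(n); q=c["attitude"].T@(np.array(p)-c["eye"])
    return np.array([c["fx"]*q[0]/q[2]+c["cx"],c["fy"]*q[1]/q[2]+c["cy"]])
def down(yaw):  # tool y axis at angle yaw in world, z down
    y=np.array([np.cos(yaw),np.sin(yaw),0]);z=np.array([0,0,-1.]);return np.c_[np.cross(y,z),y,z]
E
python3 - <<'E'
from h import *
np.set_printoptions(precision=4,suppress=True)
P=lambda uv,o,z:ray("top",((uv[0]+.5)/8-.5+o[0],(uv[1]+.5)/8-.5+o[1]),z)
o1,o2=(205,168),(380,175)
def show(name,pts,o,z):
    q=[P(p,o,z) for p in pts]; a=(q[1]-q[0]+q[2]-q[3]); b=q[3]-q[0]+q[2]-q[1]
    c=np.mean(q,0); print(name,c,"long yaw",np.arctan2(a[1],a[0]),"len",np.linalg.norm(a)/2,"short",np.linalg.norm(b)/2,np.arctan2(b[1],b[0])); return c,a/np.linalg.norm(a)
c,_=show("tails",[(422,140),(575,190),(522,350),(370,297)],o1,.132)
show("foot",[(120,75),(700,255),(655,405),(72,225)],o1,.014)
k,a=show("block",[(195,162),(495,80),(540,215),(235,305)],o2,.022)
for s in(-.04,.04):
    e=k+a*s; e[2]=.11; print("card end",proj("top",e)," crop",(proj("top",e)-o2)*8,"scene",proj("scene",e),"c3",(proj("scene",e)-(360,210))*5.7+(399,0))
for bar in (1,-1): pass
print("clip in scene c3",(proj("scene",c)-(240,155))*5.7)
E
```

```text
tails [0.459  0.1515 0.132 ] long yaw -1.8906981565544365 len 0.0450360636379845 short 0.04657962894788295 2.839954550049596
foot [0.4714 0.1924 0.014 ] long yaw -1.8651923966339914 len 0.1878583859864754 short 0.0483045533819202 2.8611873783961514
block [ 0.4711 -0.2308  0.022 ] long yaw -1.288227806445931 len 0.09681078783760248 short 0.04443134914105632 -2.856872027094892
card end [415.9643 199.4825]  crop [287.7143 195.8598] scene [380.0476 219.0052] c3 [513.2711  51.3297]
card end [449.52   189.9473]  crop [556.1602 119.5784] scene [410.4243 226.4633] c3 [686.4183  93.8408]
clip in scene c3 [288.6359 108.4473]
```

```bash
python3 - <<'E'
from h import *
import cv2
np.set_printoptions(precision=3,suppress=True)
print(r.get_tool_rot())
for off in(0,np.pi):
    print(off,kin.ik([.459,.152,.20],down(-.297+off)),kin.ik([.471,-.231,.26],down(.284+off)))
off=0 if kin.ik([.459,.152,.20],down(-.297)) is not None and abs(kin.ik([.459,.152,.20],down(-.297))[5])<abs((kin.ik([.459,.152,.20],down(-.297+np.pi)) if kin.ik([.459,.152,.20],down(-.297+np.pi)) is not None else [9]*6)[5]) else np.pi
print("off",off)
r.move_pose([.459,.152,.24],down(-.297+off))
print(r.get_t(),r.get_eef_pos(),r.get_ft_force(),optics.camera_info("wrist"))
cv2.imwrite("pics/w1.png",optics.get_image("wrist")[:,:,::-1])
E
```

```text
[[ 0.91  -0.415 -0.001]
 [-0.415 -0.91  -0.002]
 [ 0.     0.002 -1.   ]]
0 [ 0.657  0.194 -0.409  0.    -0.968  2.188] [-0.146  0.209 -0.226  0.    -1.136 -2.711]
3.141592653589793 [ 0.657  0.194 -0.409  0.    -0.968 -0.954] [-0.146  0.209 -0.226  0.    -1.136  0.43 ]
off 3.141592653589793
1.7917 [0.459 0.153 0.24 ] [ 0.607 -0.562  0.103] {'fx': 309.70691628693146, 'fy': 309.70691628693146, 'cx': 319.4633471663191, 'cy': 199.96422792599077, 'eye': array([0.439, 0.086, 0.36 ]), 'attitude': array([[-0.957,  0.278,  0.082],
       [ 0.29 ,  0.919,  0.266],
       [-0.001,  0.278, -0.961]])}
```

View pics/w1.png

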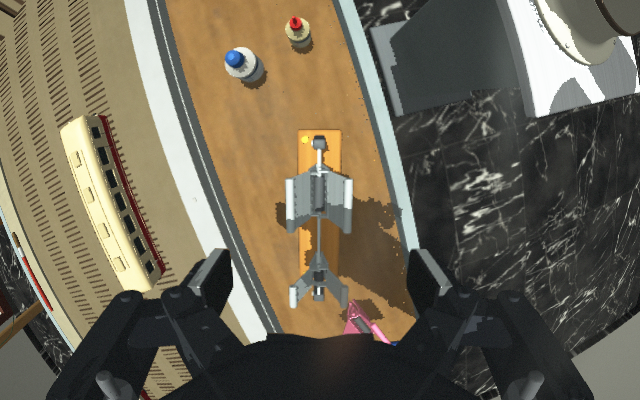

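The wrist view shows the wide clip with its bars at (291,180–230) and (348,180–230). It is square to the fingers, and its tails midpoint is at about (319.5,205). I'll check that against my estimate, then descend.

```bash
cat >> h.py <<'E'
def wray(uv,z,c=None):
    c=c or optics.camera_info("wrist"); d=np.array([uv[0]-c["cx"],uv[1]-c["cy"]]);n=np.linalg.norm(d);t=n/c["fx"]
    v=c["attitude"]@np.r_[d/n*np.sin(t),np.cos(t)]; return c["eye"]+v*(z-c["eye"][2])/v[2]
E
python3 - <<'E'
from h import *
np.set_printoptions(precision=4,suppress=True)
q=[wray(p,.132) for p in[(291,179),(291,231),(348,231),(348,179)]]
print(np.array(q),np.mean(q,0))
d=q[0]-q[1]+q[3]-q[2];print("y yaw",np.arctan2(d[1],d[0]),np.linalg.norm(d)/2)
s=[wray(p,.07) for p in[(319,150),(319,262)]];print(s,np.arctan2(*(s[0]-s[1])[[1,0]]))
E
```

```text
[[0.4743 0.1273 0.132 ]
 [0.4876 0.1673 0.132 ]
 [0.4442 0.1804 0.132 ]
 [0.4331 0.1397 0.132 ]] [0.4598 0.1537 0.132 ]
y yaw -1.8646742649650991 0.04217012301437685
[array([0.45  , 0.1195, 0.07  ]), array([0.4839, 0.2312, 0.07  ])] -1.8651415217938125
```

```bash
python3 - <<'E'
from h import *
import cv2
np.set_printoptions(precision=4,suppress=True)
Y=-.295+np.pi
r.move_linear([.4595,.153,.136],.12,frame=down(Y),contact_N=8)
print(r.get_eef_pos(),r.get_ft_force())
hand.grip(0.0,20)
print(r.get_t(),r.get_grip_width(),r.get_grip_force(),r.get_ft_force())
r.move_linear([.4595,.153,.23],.08)
print(r.get_t(),r.get_grip_width(),r.get_grip_force(),r.get_ft_force(),r.get_eef_pos())
cv2.imwrite("pics/w2.png",cv2.resize(optics.get_image("wrist")[90:390,170:470,::-1],(600,600)))
s=optics.get_image("scene")[110:210,230:350,::-1]
cv2.imwrite("pics/s2.png",cv2.resize(s,None,fx=5,fy=5,interpolation=cv2.INTER_CUBIC))
E
```

```text
[0.4599 0.1534 0.1366] [-1.0009  0.2851  0.4192]
3.4583 0.25448960747320665 22.966000735759735 [ 0.2079  0.0785 -0.4057]
4.7833 0.25509268831232684 22.96569138765335 [ 0.3214 -0.5688 -0.8281] [0.4592 0.1528 0.2294]
```

View pics/w2.png

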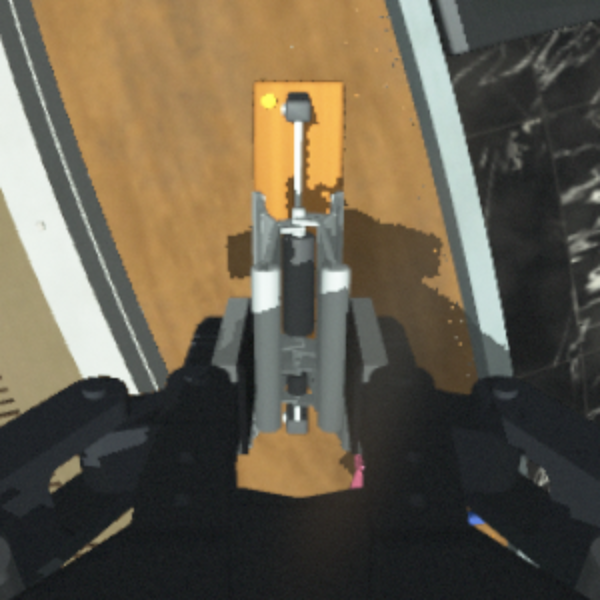

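View pics/s2.png

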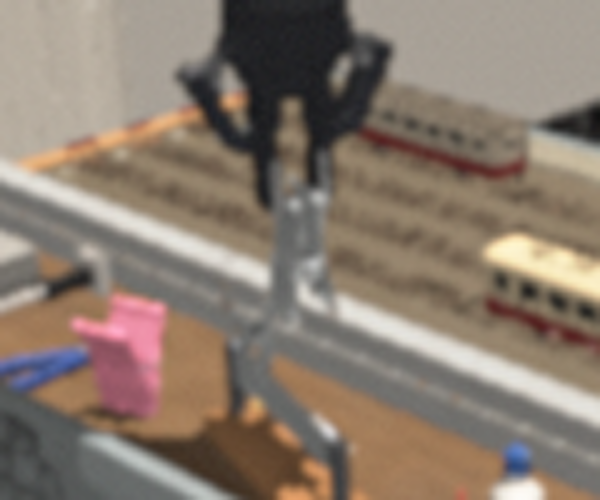

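The clip is squeezed open and clear of the rail, and the narrow clip is still in place. Bar ends are at wrist crop (267,270) and (335,270), lip corners at (258,193) and (338,193), and the lip bottoms in the scene crop are at about (275,325). I'll fit the clip's pose in the tool from these.

```bash
python3 - <<'E'
from h import *
from scipy.optimize import least_squares
np.set_printoptions(precision=4,suppress=True)
c=optics.camera_info("wrist");T=r.get_eef_pos();R=r.get_tool_rot()
def wp(p):
    q=c["attitude"].T@(p-c["eye"]);n=np.hypot(q[0],q[1]);t=np.arctan2(n,q[2]);return np.array([c["cx"],c["cy"]])+c["fx"]*t*q[:2]/n
raw=lambda u:np.array(u)/2+[170,90]
# clip frame ~ tool frame: (along tool x, tool y, up=-tool z)
def pt(x,y,z,v): # v: dx,dy,pin height below TCP, pitch about tool y
    ca,sa=np.cos(v[3]),np.sin(v[3]); return T+R@np.array([v[0]+ca*x+sa*z, v[1]+y, v[2]-(-sa*x+ca*z)])
far=np.sign((R.T@(c["eye"]-T))[0]); 
obs=[]
M=[((far*22,8,45),None),((far*22,-8,45),None),((-far*22,8,45),None),((-far*22,-8,45),None),((far*22,14,-32),None),((far*22,-14,-32),None)]
px=[(267,270),(335,270),(267,432),(331,432),(258,193),(338,193)]
v0=[0,0,.0446,0]
pred=[wp(pt(*np.array(m[0])/1000,v0)) for m in M]
print("pred crop",(np.array(pred)-[170,90])*2)
sg=1 if pred[0][0]<pred[1][0] else -1
f=lambda v:np.ravel([wp(pt(m[0][0]/1e3,sg*m[0][1]/1e3,m[0][2]/1e3,v))-raw(p) for m,p in zip(M,px)])
s=least_squares(f,v0);print("fit dx,dy,h,pitch",s.x,"res",s.fun)
for y in(14,-14):
  for x in (22,-22): print("scene lip s2 px",(proj("scene",pt(x/1e3,y/1e3,-.032,s.x))-[230,110])*5,(proj("scene",pt(x/1e3,y/1e3,-.032,v0))-[230,110])*5)
E
```

```text
pred crop [[339.0783 280.2063]
 [262.1716 280.0742]
 [333.714  450.0616]
 [266.5294 449.9635]
 [343.0662 192.9156]
 [257.5092 192.7558]]
fit dx,dy,h,pitch [-0.0024 -0.0002  0.0551  0.0114] res [-1.4266  0.0462  0.0784  0.111   0.383  -0.1954 -0.0861 -0.1387  0.5472
  0.0523  1.1162  0.1268]
scene lip s2 px [293.8623 320.6617] [294.417  306.2847]
scene lip s2 px [264.6017 294.7805] [265.0134 281.3897]
scene lip s2 px [335.1507 310.7903] [335.955  296.4906]
scene lip s2 px [305.0123 285.4245] [305.6547 272.1046]
```

```bash
python3 - <<'E'
from h import *
import cv2
np.set_printoptions(precision=4,suppress=True)
r.move_linear([.4595,.153,.27],.12)
R=down(.2835+np.pi); r.move_pose(np.array([.4711,-.2308,.27])-R[:,0]*-.0024,R)
r.sleep(.3)
print(r.get_t(),r.get_grip_width(),r.get_grip_force(),r.get_eef_pos(),r.get_ft_force())
cv2.imwrite("pics/w3.png",cv2.resize(optics.get_image("wrist")[90:390,170:470,::-1],(600,600)))
E
```

```text
7.1083 0.24799343188289277 22.96395778656006 [ 0.472  -0.2325  0.27  ] [ 0.8106  0.4749 -0.0983]
```

View pics/w3.png

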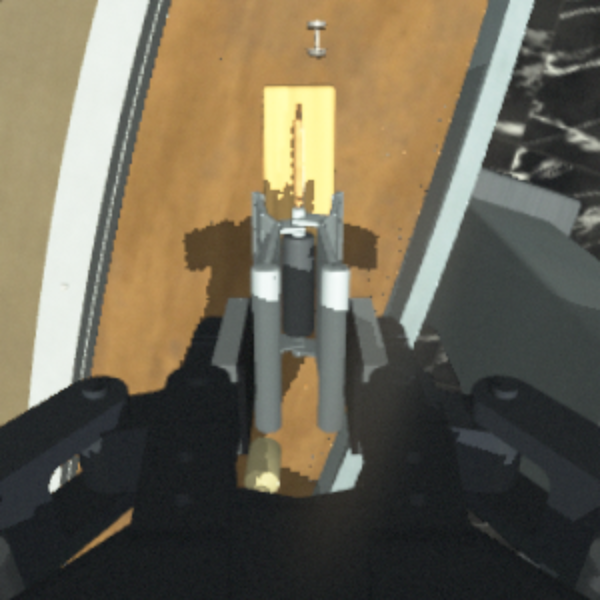

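The card is seen edge-on at crop x≈299, rows 117–205. It is centred between the lips at 258 and 338 and square to them. I'll check the card's far end against my estimate, then descend.

```bash
python3 - <<'E'
from h import *
import cv2
np.set_printoptions(precision=4,suppress=True)
a=np.array([np.cos(-1.2873),np.sin(-1.2873),0])
print("far end est",np.array([.4711,-.2308,.11])+.04*a,"seen",wray((319.5,148.5),.11),"block far",wray((319.5,133),.022),np.array([.4711,-.2308,.022])+.05*a)
R=down(.2835+np.pi); p=np.array([.4711,-.2308,.183])+R[:,0]*.0024
hit=r.move_linear(p,.05,frame=R,contact_N=4); r.sleep(.5)
print(hit,r.get_t(),r.get_grip_width(),r.get_grip_force(),r.get_eef_pos(),r.get_ft_force())
w=cv2.resize(optics.get_image("wrist")[110:310,250:390,::-1],(400,571))
s=optics.get_image("scene")[180:270,360:423,::-1]; s=cv2.resize(s,(400,571),interpolation=cv2.INTER_CUBIC)
cv2.imwrite("pics/f.png",np.hstack([w,s]))
E
```

```text
far end est [ 0.4823 -0.2692  0.11  ] seen [ 0.4834 -0.2685  0.11  ] block far [ 0.4859 -0.2766  0.022 ] [ 0.4851 -0.2788  0.022 ]
False 9.55 0.2566007944209362 22.96388179063797 [ 0.4718 -0.2331  0.183 ] [-0.6352 -0.6713 -0.6863]
```

View pics/f.png

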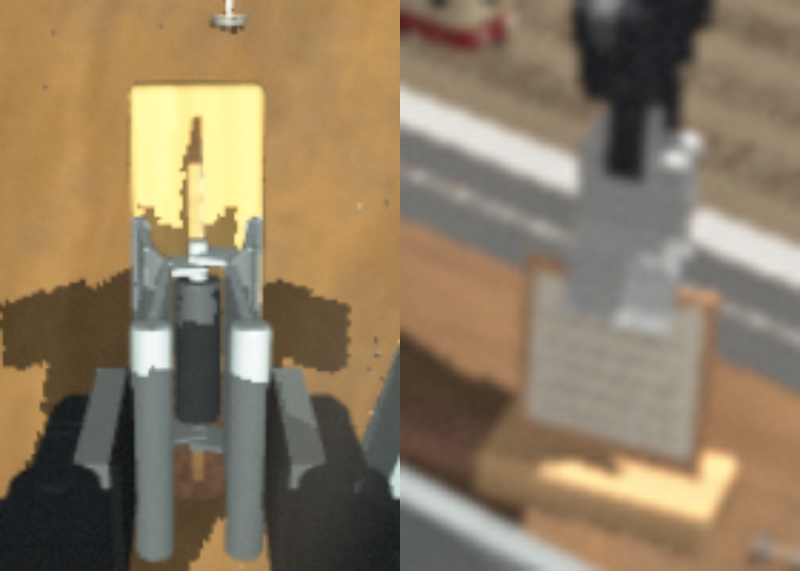

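```bash
python3 - <<'E'
from h import *
np.set_printoptions(precision=1,suppress=True)
T=r.get_eef_pos();R=r.get_tool_rot()
for h in(.087,.092):
  for y in(-.014,.014):
    for x in(-.0244,.0196):
      print(h,y,(proj("scene",T+R@[x,y,h])-[360,180])*6.35+[400,0])
a=np.array([np.cos(-1.2873),np.sin(-1.2873),0])
for s in(-.04,.04):print("card",(proj("scene",np.array([.4711,-.2308,.11])+s*a)-[360,180])*6.35+[400,0])
E
```

```text
0.087 -0.014 [578.8 271. ]
0.087 -0.014 [683.3 296.8]
0.087 0.014 [555.5 304.1]
0.087 0.014 [661.8 331.1]
0.092 -0.014 [578.1 281.3]
0.092 -0.014 [682.2 307.2]
0.092 0.014 [554.7 314.5]
0.092 0.014 [660.7 341.7]
card [527.2 247.7]
card [720.1 295. ]
```

The lips straddle the card with clear gaps on both sides. The front lip's lower edge runs (565,312)–(672,332), which matches my projection, so the mouth is about 14 mm below the card's edge. I'm handing it in.

```bash
python3 - <<'E'
from h import *
print(workorder.finish_job())
E
```

```text
the job is handed in; nothing more can be done
None
```

I handed the job in with the wide clip still squeezed open over the middle of the card's top edge. By my last camera check its mouth was about 14 mm below the edge, square to the card and touching nothing; the judge's verdict wasn't shown.

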